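# Kit the parts of a two-cell battery module

## Robot

A 7-joint arm with a two-finger parallel gripper is mounted at the origin on the work surface. World frame = base frame: x ahead of the robot, y to its left, z up, the work surface at z = 0. Lengths are in m, angles in rad, forces in N, time in s.
With the tool pointing down it reaches from about 0.35 to 0.9 m from the base axis. Payload 8.1 kg.
Tool frame: the origin (TCP) lies between the finger pads; the fingertips stand ahead of it and the grasp point (between the pads) lies 11 mm behind it (arm.tcp_to_tips is the z of the fingertips in the tool frame, in m); z points along the fingers, y is the line along which they close (so a half turn about z gives the same grasp; the last joint's range is limited). The gripper opens to 92 mm and grips with 3 to 60 N. Pads are 19 mm wide; open, the fingers measure 130 mm over their backs; the gripper's body (75 mm by 190 mm) begins 47 mm behind the grasp point.
Start: joints at [-1.225, 0.434, 0.025, 1.573, -0.012, 1.134, -0.075], TCP at [0.271, 0.563, 0.235] pointing down, gripper open.
Joint ranges: [-2.62, 2.62], [-0.44, 2.09], [-1.27, 1.32], [0.08, 2.57], [-1.32, 4.46], [0.12, 2], [-2.74, 2.74]. Speed limits (rad/s): [2.22, 2.22, 3.01, 3.01, 3.14, 3.14, 3.14].

## Interface

Orientations are given as a unit quaternion [w, x, y, z].
In Python, from workcell import readout, camera, order, arm gives the robot as it stands.
- The arm moves only by the tool apply_moves, never from a script. Its argument "motion" is one flat list of numbers, 7 for each row, row after row: the turn, a rotation vector about the tool's x, y, z in shares of 90 degrees (1.0 is 90 degrees), then the shift along the tool's x, y, z in shares of 500 mm (1.0 is 500 mm), then the closure, from 0 (fully open) to 1 (shut). In form: [rx, ry, rz, tx, ty, tz, jaw, rx, ry, rz, tx, ty, tz, jaw, ...]. A call has 1 to 20 rows; each row is the pose to reach, as a shift and turn from the pose commanded when the call began, along the tool's axes at that moment; what a row does not reach only later rows make up. A row lasts 1/12 s, in which the tool goes at most 41.7 mm and 7.16 degrees, less where a joint would pass 70% of its speed; a pose out of reach is approached as far as the arm can. A shift or turn number past 1, either way, is cut back to 1. A call with a gripper value outside its range is refused whole. The fingers move at their own pace and stop on an object; the grip force is fixed at half the most. Time passes only in rows, so rows that repeat a pose let the fingers close. It gives the time, the measured TCP pose, the force, the opening and the grip force at its end, in the units of the state.
- readout.read_state(): the state, without advancing time (a new reading comes with each control period).
- camera(name): name is "side" or "top" or "wrist"; returns a dict with "frame" (384x512x3 uint8, red, green, blue), "depth" (384x512 float32, m along the optical axis (not along the pixel's ray), 0 where there is no reading), "K" (3x3 intrinsics, pixels), "R" (3x3) and "t" (3): a world point X has camera coordinates R X + t. Camera axes: x right, y down, z forward; pixel columns grow to the right and rows downward; lengths in m; the calibration is good to about 2 mm. A picture is of the moment at which its call begins.
- order.job_done(): hands the job in; it is judged then, once.
The state is a dict: "time": time; "joints": joint angles; "qvel": joint speeds; "joint_efforts": joint torques, N m; "ee_pos": TCP position; "tcp_rot": TCP orientation; "wrist_force": force on the tool from outside, world axes, zero at the start; "torque": the same for the moment, N m; "gripper_width": opening from 0.0 (shut) to 1.0 (fully open); "grip_force": force on a finger pad.
Only numpy, scipy, OpenCV 4.12 (cv2) and the standard library are available. Lean on these libraries where they do the work, as an engineer would, in place of code of your own. Each camera call takes 0.05 s, during which the arm holds its last target. There are 200 camera calls.

## Task

Put together the kit for one two-cell battery module in the blue tray: stand the two thick cells upright, one in each half of the divided box, lay the large two-hole bracket flat over the two pegs of its box, and lay the protection board flat in the plain box. One of the thick cells is in a light test stand: draw it straight up so that the stand does not tip and stays where it is. Set the parts down without dropping them, and leave the thin cell and the small bracket, left over from another job, where they are.

Things in the scene. Friction and masses are not known exactly. Their poses are not given: they have to be found in the camera images.
- cell_1: Thick round battery cell, light blue-green sleeve, 32 mm in diameter and 70 mm tall, about 0.15 kg, standing upright free on the bench. Origin: centre of its underside; z along its axis, up.
- cell_2: The other thick cell, the same as cell_1 (32 mm in diameter, 70 mm tall), standing upright in the socket of the stand; its underside is 6 mm above the bench and its top 76 mm, so 40 mm of it show above the stand. Origin: centre of its underside; z along its axis, up.
- bracket: The large cell bracket: black plastic block 84 (x) x 44 (y) x 20 mm, lying flat, with two round through holes 34 mm in diameter at x = +-19.5 mm. About 35 g. Origin: centre of its underside; x along its length, z up. Take it across its 44 mm width.
- board: The protection board: green circuit board 60 (x) x 34 (y) x 4 mm lying flat, under a finned aluminium heat sink 38 (x) x 34 (y) mm at its middle whose top is 20 mm above its underside; a low white connector at its +x end. About 60 g. Origin: centre of its underside; x along its length, z up. Take it by the heat sink, across the 34 mm width.
- thin_cell: Look-alike left over from another job: thin cell in the same sleeve, 21 mm in diameter and 70 mm tall, standing upright on the bench. Origin: centre of its underside; z up.
- small_bracket: Look-alike left over from another job: small two-hole black bracket 62 (x) x 32 (y) x 20 mm with holes 23 mm in diameter, lying flat. Origin: centre of its underside; x along its length.
- stand: Light free-standing black plastic test stand, about 50 g: square base 60 x 60 x 6 mm with an upright round socket 43 mm in outer and 35 mm in inner diameter, rim 36 mm above the bench. It holds cell_2 with about 1.5 mm of play all round; the socket is 30 mm deep. Origin: centre of its underside, z up (the socket's axis).
- cell_box: Box for the cells: a divider 3 mm thick, as high as the walls, at x = 0 makes two pockets 50 (x) x 64 (y) mm centred at x = +-26.5 mm. Fixed grey box 110 (x) x 70 (y) x 11 mm, walls 3 mm, wall tops 13 mm above the bench, inner floor 3 mm above the origin; one of three side by side (71.5 mm apart along y, any order) in the low blue tray. Origin: centre of its underside, 2 mm above the bench.
- bracket_box: Box for the large bracket: two pegs 14 mm in diameter and 7 mm tall on its floor at x = +-19.5 mm, y = 0 fit loosely in the bracket's holes. Fixed grey box 110 (x) x 70 (y) x 11 mm, walls 3 mm, wall tops 13 mm above the bench, inner floor 3 mm above the origin; one of three side by side (71.5 mm apart along y, any order) in the low blue tray. Origin: centre of its underside, 2 mm above the bench.
- board_box: Box for the protection board: plain, with neither divider nor pegs; inside 104 x 64 mm. Fixed grey box 110 (x) x 70 (y) x 11 mm, walls 3 mm, wall tops 13 mm above the bench, inner floor 3 mm above the origin; one of three side by side (71.5 mm apart along y, any order) in the low blue tray. Origin: centre of its underside, 2 mm above the bench.
Things that resemble listed ones, but are neither listed nor needed, are in the scene too. What is shaped like the cell_1 but yellow is not meant.

How it is judged:
By the outcome, as a careful person would: the job done as asked, in the order asked, and still so for the second after the job is handed in, with the robot touching nothing.
It also fails if it takes over 112 s, if anything falls off the work surface, if the arm or the gripper's body presses on something with over 40 N, if the wrist force passes 120 N, or if a joint passes its speed limit or range.

## Working session

There is one attempt and no reset: what is moved stays moved. The work goes in short steps, Python scripts to look and compute and a tool call to move; the robot and the scene stay as the last step left them, time stands still between calls to the robot, and variables do not carry over. Pictures are saved under pics/ and viewed, at most 14 in all, crops included, and the job is handed in when it is done.

Besides the shell and the picture viewer there is one more tool, called after "Call:" as name(argument=value, ...) on one line, values as JSON. apply_moves: Moves the arm, as the interface text tells. Its arguments: {"type":"object","properties":{"motion":{"type":"array"}},"required":["motion"]}

```bash
ls; mkdir -p pics; cat > h.py <<'E'
import numpy as np, cv2
from workcell import readout, camera, order, arm
from scipy.spatial.transform import Rotation as Ro
def ray(c,u,v,z):
    d=c["R"].T@np.linalg.inv(c["K"])@np.array([u,v,1.]); o=-c["R"].T@c["t"]
    return o+d*(z-o[2])/d[2]
def cloud(c):
    d=c["depth"]; v,u=np.mgrid[:d.shape[0],:d.shape[1]]
    p=np.stack([(u-c["K"][0,2])/c["K"][0,0]*d,(v-c["K"][1,2])/c["K"][1,1]*d,d],-1)
    return (p-c["t"])@c["R"]
def tool():
    s=readout.read_state(); q=np.array(s["tcp_rot"])
    return np.array(s["ee_pos"]),q,s
E
python3 - <<'E'
from h import *
for n in ("top","side"):
    c=camera(n); cv2.imwrite(f"pics/{n}0.png",cv2.resize(c["frame"][...,::-1],None,fx=1.5,fy=1.5)); np.savez(f"{n}0.npz",**c)
    print(n,c["K"][0,0],-c["R"].T@c["t"],c["R"].round(3).tolist())
s=readout.read_state();print(s, arm.tcp_to_tips)
E
```

```text
pics
top 430.08945373632025 [0.44839415 0.04553918 0.96945678] [[0.027, -1.0, 0.012], [-0.992, -0.028, -0.121], [0.121, -0.009, -0.993]]
side 488.1230923100759 [ 0.20096712 -0.90997211  0.64044721] [[0.943, -0.334, -0.013], [-0.183, -0.482, -0.857], [0.279, 0.81, -0.515]]
{'time': 0.1, 'joints': array([-1.22458387,  0.43515915,  0.0249835 ,  1.57397561, -0.01160106,
        1.13400733, -0.07509351]), 'qvel': array([-0.00078533, -0.00190319, -0.00139103, -0.00093696, -0.00039137,
        0.00019203,  0.00087422]), 'joint_efforts': array([ 3.08803370e-03, -6.69123030e+01,  9.87865515e-01, -3.15147150e+01,
       -6.05630293e-02,  3.73822055e-02,  4.39235532e-05]), 'ee_pos': array([0.27104694, 0.56268546, 0.23403172]), 'tcp_rot': array([-9.15773997e-05,  2.22562578e-01,  9.74918153e-01, -6.96201464e-04]), 'wrist_force': array([0.56862637, 0.66426932, 0.01704147]), 'torque': array([0.0338314 , 0.00204072, 0.008107  ]), 'grip_force': 0.0, 'gripper_width': 1.0007947194165192} 0.008
```

View pics/top0.png

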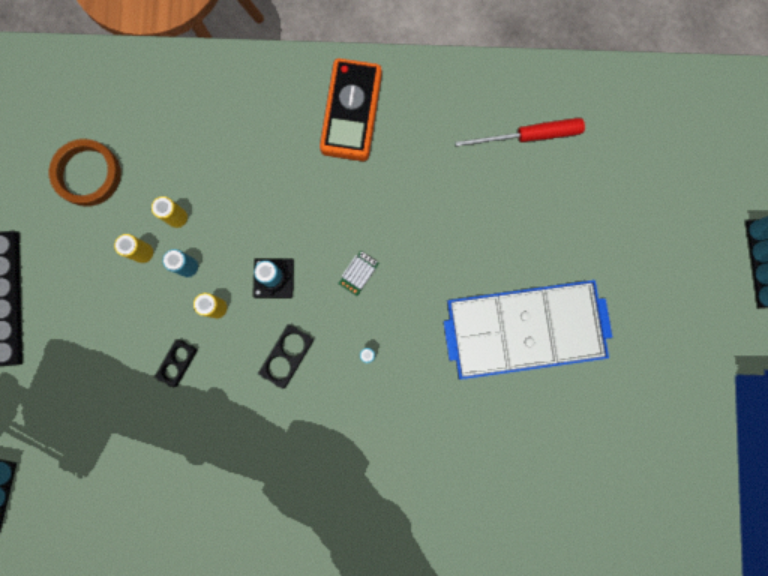

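View pics/side0.png

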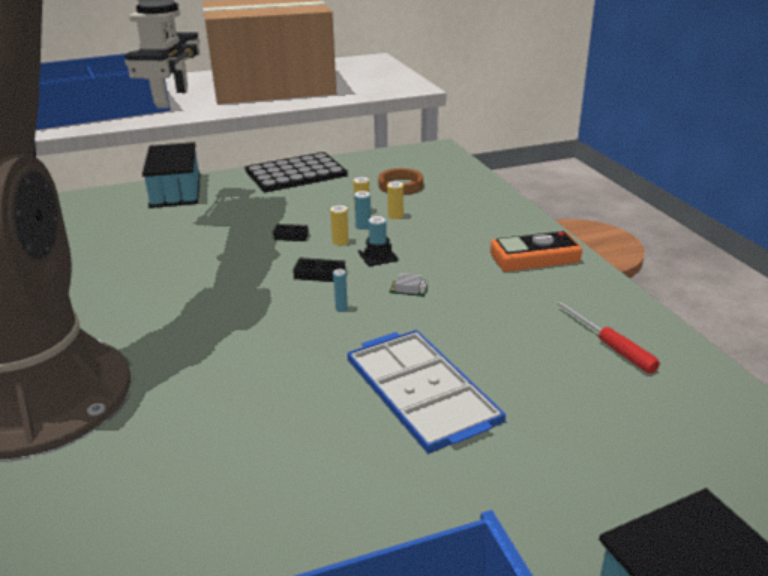

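Top view (768 px scale): the possible thick cells are at (178,262) blue-green, (163,208), (127,246) and (206,305) yellow, and (267,272) blue-green in the stand. Thin cell is at (367,354). The large bracket is at (287,356) and the small one at (176,363), with the board at (358,272). In the tray, the left box has the divider, the middle one the pegs, and the right one is plain. The blue-green ones at (178,262) and (267,272) fit cell_1 and cell_2. I'll confirm this in a crop and measure.

```bash
python3 - <<'E'
from h import *
c=dict(np.load("top0.npz")); P=cloud(c); f=c["frame"]
cv2.imwrite("pics/crop1.png",cv2.resize(f[120:270,60:270][...,::-1],None,fx=3.7,fy=3.7,interpolation=cv2.INTER_CUBIC))
x,y,z=P[...,0],P[...,1],P[...,2]
print("bench z",np.median(z[200:230,250:270]))
def comps(m,mn=25):
    n,l,s,ce=cv2.connectedComponentsWithStats(m.astype(np.uint8))
    for i in range(1,n):
        if s[i,4]>=mn:
            k=l==i; r=cv2.minAreaRect(np.c_[x[k],y[k]].astype(np.float32)*1000)
            print(ce[i].round(1),s[i,4],"med",np.median(P[k],0).round(4),"rect",np.round(r[0],1),np.round(r[1],1),round(r[2],1),"rgb",f[k].mean(0).round())
reg=(x<0.8)&(x>.2)&(y>-.4)&(y<.6)
print("tall");comps(reg&(z>.062)&(z<.085))
print("mid");comps(reg&(z>.014)&(z<.026))
print("low");comps(reg&(z>.009)&(z<.018))
hsv=cv2.cvtColor(f,cv2.COLOR_RGB2HSV)
print("blue");comps((hsv[...,0]>105)&(hsv[...,0]<130)&(hsv[...,1]>150)&reg)
E
```

```text
bench z -0.0004805062047599449
tall
[108.1 138.1] 185 med [0.6578 0.3609 0.0696] rect [658.6 362.2] [31.4 29.9] 48.6 rgb [205. 198. 167.]
[ 83.6 163. ] 192 med [0.6025 0.4089 0.0693] rect [602.7 410.4] [30.5 31.8] 0.8 rgb [206. 198. 166.]
[115.6 173.1] 187 med [0.5832 0.3404 0.069 ] rect [583.3 340.9] [30.9 30.9] 68.6 rgb [176. 192. 197.]
[176.7 180.9] 189 med [0.569  0.2097 0.0749] rect [569.7 210.5] [30.5 30.3] 28.0 rgb [181. 197. 204.]
[136.2 202.3] 187 med [0.5227 0.2931 0.0691] rect [523.2 293.6] [30.8 29.8] 89.7 rgb [214. 208. 179.]
[244.1 236.4] 78 med [0.4582 0.0653 0.0687] rect [457.5  64.5] [18.7 18.8] 1.5 rgb [187. 209. 216.]
mid
[355.9  90.8] 76 med [ 0.7974 -0.1781  0.0195] rect [ 795.9 -183. ] [ 8.2 60.2] 0.8 rgb [164.  30.  27.]
[333.   91.1] 29 med [ 0.7964 -0.1277  0.0159] rect [ 796.2 -129. ] [ 4.6 40.4] 11.1 rgb [165. 168. 171.]
[ 54.9 113.8] 693 med [0.7213 0.5009 0.0233] rect [721.5 501.8] [98.9 98.9] 65.8 rgb [122.  71.  32.]
[313.2  93.9] 36 med [ 0.7874 -0.0819  0.0159] rect [788.  -81.9] [ 5.1 46.8] 11.9 rgb [165. 169. 170.]
[231.4 103.8] 43 med [0.7572 0.107
[... 1395 characters left out ...]
8 0.0688 0.0134] rect [602.7  69.4] [27.  12.7] 38.0 rgb [150. 153. 153.]
[351.3 219.3] 1476 med [ 0.5002 -0.1703  0.0125] rect [ 503.4 -171.2] [118.1 245.8] 9.5 rgb [121. 146. 191.]
[349.6 210.3] 27 med [ 0.523  -0.1678  0.0114] rect [ 522.1 -167.3] [11.8 11.5] 88.0 rgb [207. 210. 206.]
[352.7 227.2] 25 med [ 0.4855 -0.1748  0.0125] rect [ 484.4 -174.1] [11.3 10.8] 2.9 rgb [205. 207. 204.]
[  3.7 315. ] 47 med [0.2781 0.5768 0.0118] rect [276.4 579.3] [33.6 14.1] 4.9 rgb [25. 52. 61.]
[  1.2 330.4] 29 med [0.2452 0.58   0.0119] rect [243.4 578.7] [20.6  8.4] 8.4 rgb [26. 54. 64.]
blue
[350.1 218.5] 656 med [ 0.5042 -0.1634  0.013 ] rect [ 495.5 -124.5] [118.1 350.9] 9.5 rgb [ 47.  97. 196.]
```

View pics/crop1.png

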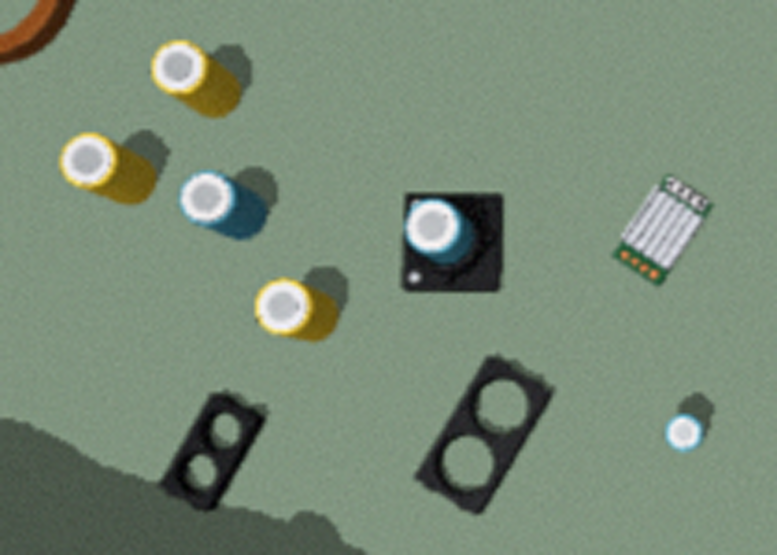

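The crop confirms it: cell_1 is the loose blue-green thick cell at (207,197), and cell_2 is in the stand at (432,226). The large bracket is at (485,435), and the small one at (213,450) stays. Next I cross-check with the side view, then measure the board and tray.

```bash
cat >> h.py <<'E'
def go(x,y,z,yaw,p0=None,yaw0=None):
    "tool-frame row to world TCP x,y,z(mm) with tool pointing down, y axis at yaw deg"
    p,q,s=tool(); R0=Ro.from_quat(np.r_[q[1:],q[0]])
    a=np.radians(yaw); Y=np.array([np.cos(a),np.sin(a),0]); Z=np.array([0,0,-1.]); X=np.cross(Y,Z)
    R1=Ro.from_matrix(np.c_[X,Y,Z]); rv=(R0.inv()*R1).as_rotvec()
    print("now",(p*1000).round(1),"row",rv.round(4).tolist(),R0.inv().apply(np.array([x,y,z])-p*1000).round(1).tolist())
E
python3 - <<'E'
from h import *
c=dict(np.load("side0.npz")); P=cloud(c); x,y,z=np.moveaxis(P,-1,0)
for n,(a,b,h) in dict(c1=(.583,.341,.07),c2=(.5697,.2105,.076)).items():
    k=(np.hypot(x-a,y-b)<.03)&(abs(z-h)<.006); r=cv2.minAreaRect(np.c_[x[k],y[k]].astype(np.float32)*1000); print(n,k.sum(),r)
k=(np.hypot(x-.4536,y-.1854)<.06)&(abs(z-.02)<.004);print("br",cv2.minAreaRect(np.c_[x[k],y[k]].astype(np.float32)*1000))
c=dict(np.load("top0.npz")); f=c["frame"]; hsv=cv2.cvtColor(f,cv2.COLOR_RGB2HSV)
P=cloud(c);x,y,z=np.moveaxis(P,-1,0)
k=(np.hypot(x-.595,y-.08)<.05)&(hsv[...,1]<40)&(hsv[...,2]>120)
print("sinkpix",k.sum());v,u=np.nonzero(k);r=cv2.minAreaRect(np.c_[u,v].astype(np.float32));q=np.array([ray(c,a,b,.019)[:2]*1000 for a,b in cv2.boxPoints(r)]);print(q.round(1),q.mean(0))
k=(np.hypot(x-.595,y-.08)<.05)&(z>.0025);print("board3d",cv2.minAreaRect(np.c_[x[k],y[k]].astype(np.float32)*1000))
# stand base
k=(np.hypot(x-.5697,y-.2105)<.06)&(z<.02)&(hsv[...,2]<60);v,u=np.nonzero(k);r=cv2.minAreaRect(np.c_[u,v].astype(np.float32));q=np.array([ray(c,a,b,.006)[:2]*1000 for a,b in cv2.boxPoints(r)]);print("stand",q.round(1),q.mean(0))
# tray walls
k=(abs(x-.503)<.08)&(abs(y+.171)<.13)&(z>.0095)&(z<.016)&(hsv[...,1]<120)&(hsv[...,2]>90);print("boxes",cv2.minAreaRect(np.c_[x[k],y[k]].astype(np.float32)*1000))
go(575,290,235,100)
E
```

```text
c1 53 ((579.2230834960938, 337.944580078125), (30.123306274414062, 32.544654846191406), 10.337206840515137)
c2 64 ((565.0535888671875, 207.09642028808594), (29.728618621826172, 28.50326919555664), 43.37601852416992)
br ((449.5780334472656, 182.45541381835938), (52.03730773925781, 86.03143310546875), 61.618408203125)
sinkpix 1208
[[638.2 128.3]
 [641.   31.7]
 [546.1  29.3]
 [543.5 124.7]] [592.19341648  78.48674889]
board3d ((596.6046752929688, 79.65824127197266), (93.88836669921875, 88.69476318359375), 49.50260925292969)
stand [[596.1 240.7]
 [597.8 182. ]
 [541.  179.5]
 [539.4 237.8]] [568.55401652 210.00312035]
boxes ((503.0382080078125, -164.20074462890625), (114.37757110595703, 232.01268005371094), 9.383305549621582)
now [271.  562.7 234. ] row [-0.0014, -0.0003, -0.6234] [-392.2, -113.8, -0.8]
```

Side and top disagree by 3–5 mm, so I'll use the wrist camera over the stand to settle it.

```bash
python3 -c "
from h import *
go(568,210,235,100)
c=camera('wrist');R=c['R'];p,q,s=tool();R0=Ro.from_quat(np.r_[q[1:],q[0]]);print('cam in tool',R0.inv().apply(-R.T@c['t']-p),R0.inv().apply(R[2]))"
```

```text
now [271.  562.7 234. ] row [-0.0014, -0.0003, -0.6234] [-420.6, -188.9, -0.6]
cam in tool [ 7.32040209e-02 -8.08283289e-05 -1.49312903e-01] [-2.72257226e-01  5.41558028e-04  9.62224355e-01]
```

Units first: shifts go in shares of 500 mm and turns go in shares of 90 degrees. So -420.6 mm / 500 = -0.8412, -188.9 mm / 500 = -0.3778, -0.6234 rad / 1.5708 = -0.3969.

Call:
apply_moves(motion=[-0.0009, -0.0002, -0.3969, -0.8412, -0.3778, 0, 0, -0.0009, -0.0002, -0.3969, -0.8412, -0.3778, 0, 0, -0.0009, -0.0002, -0.3969, -0.8412, -0.3778, 0, 0, -0.0009, -0.0002, -0.3969, -0.8412, -0.3778, 0, 0, -0.0009, -0.0002, -0.3969, -0.8412, -0.3778, 0, 0, -0.0009, -0.0002, -0.3969, -0.8412, -0.3778, 0, 0, -0.0009, -0.0002, -0.3969, -0.8412, -0.3778, 0, 0, -0.0009, -0.0002, -0.3969, -0.8412, -0.3778, 0, 0, -0.0009, -0.0002, -0.3969, -0.8412, -0.3778, 0, 0, -0.0009, -0.0002, -0.3969, -0.8412, -0.3778, 0, 0, -0.0009, -0.0002, -0.3969, -0.8412, -0.3778, 0, 0, -0.0009, -0.0002, -0.3969, -0.8412, -0.3778, 0, 0, -0.0009, -0.0002, -0.3969, -0.8412, -0.3778, 0, 0, -0.0009, -0.0002, -0.3969, -0.8412, -0.3778, 0, 0, -0.0009, -0.0002, -0.3969, -0.8412, -0.3778, 0, 0])

```text
time: 1.4
ee_pos: [0.5673, 0.2117, 0.2345]
tcp_rot: [-0.0, -0.088, 0.996, 0.001]
wrist_force: [0.6, 0.4, -0.1]
gripper_width: 0.998
grip_force: 0.0
```

```bash
python3 - <<'E'
from h import *
print(tool())
c=camera('wrist'); np.savez("w1.npz",**c); P=cloud(c);x,y,z=np.moveaxis(P,-1,0)
cv2.imwrite("pics/w1.png",cv2.resize(c["frame"][...,::-1],None,fx=1.5,fy=1.5))
print((c["depth"]>0).mean(), x[c["depth"]>0].min(),x.max(),y.min(),y.max())
k=(np.hypot(x-.5697,y-.2105)<.035)&(z>.07)&(z<.082)
if k.sum()>20:
    print("c2",k.sum(),np.median(z[k]),cv2.minAreaRect(np.c_[x[k],y[k]].astype(np.float32)*1000),cv2.minEnclosingCircle(np.c_[x[k],y[k]].astype(np.float32)*1000))
b=(z<.01)&(c["depth"]>0);print("bench",np.median(z[b]))
E
```

```text
(array([0.56727522, 0.2117112 , 0.23450419]), array([-1.11030529e-04, -8.79550654e-02,  9.96123947e-01,  9.88285043e-04]), {'time': 1.4, 'joints': array([-0.46442194,  0.40268409,  0.02845737,  1.62438127, -0.01457672,
        1.11424579,  1.31511531]), 'qvel': array([-0.01187981, -0.00551962, -0.00517081,  0.00309036,  0.00266681,
       -0.00096322,  0.00129422]), 'joint_efforts': array([ 1.63664293e+00, -6.37661505e+01,  1.93470821e+00, -3.12037539e+01,
        1.52802486e-01,  8.09103716e-02,  1.17334927e-02]), 'ee_pos': array([0.56727522, 0.2117112 , 0.23450419]), 'tcp_rot': array([-1.11030529e-04, -8.79550654e-02,  9.96123947e-01,  9.88285043e-04]), 'wrist_force': array([ 0.56151193,  0.44572868, -0.14222774]), 'torque': array([ 0.12508856,  0.02380546, -0.02572094]), 'grip_force': 0.0, 'gripper_width': 0.9978772247321049})
0.9959462483723959 0.33996830559091507 0.8172094686248861 -0.10014735531947255 0.5654790307649269
c2 734 0.07482597330309272 ((567.3674926757812, 208.89476013183594), (30.444072723388672, 30.78182601928711), 14.666688919067383) ((567.8380737304688, 209.26148986816406), 16.091257095336914)
bench -0.0006481106629008166
```

View pics/w1.png

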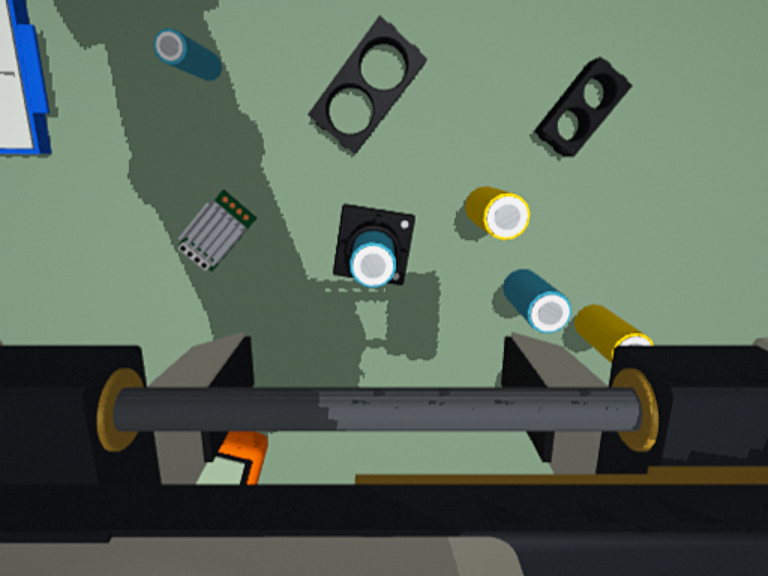

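The wrist view shows cell_2 at (373,265), cell_1 at (549,312), the large bracket at (367,85) and the board at (216,230). The wrist estimate lies midway between top and side, so I use it to measure the others.

```bash
python3 - <<'E'
from h import *
c=dict(np.load("w1.npz")); P=cloud(c);x,y,z=np.moveaxis(P,-1,0); f=c["frame"]; hsv=cv2.cvtColor(f,cv2.COLOR_RGB2HSV).astype(int)
R=lambda k:(k.sum(),cv2.minAreaRect(np.c_[x[k],y[k]].astype(np.float32)*1000))
print("c1",R((np.hypot(x-.581,y-.339)<.03)&(abs(z-.07)<.006)))
print("br",R((np.hypot(x-.4516,y-.184)<.06)&(abs(z-.02)<.004)))
v,u=np.mgrid[:384,:512]
roi=(u>110)&(u<180)&(v>115)&(v<190)
print("sink",R(roi&(z>.0155)&(z<.023)))
k=roi&(z>.0025)&(z<.023);print("board",R(k))
rgb=f.astype(int)
k=roi&((hsv[...,2]>135)&(hsv[...,1]<30));vv,uu=np.nonzero(k);print(len(vv))
r=cv2.minAreaRect(np.c_[uu,vv].astype(np.float32)); q=np.array([ray(c,a,b,.019)[:2]*1000 for a,b in cv2.boxPoints(r)]);print(r,q.round(1),q.mean(0))
cv2.imwrite("pics/bd.png",np.hstack([cv2.resize(f[105:200,105:190][...,::-1],None,fx=4,fy=4),cv2.resize(cv2.merge([np.uint8(np.clip(z[105:200,105:190]*9000,0,255))]*3),None,fx=4,fy=4,interpolation=0)]))
go(567.5,209,120,100)
E
```

```text
c1 (np.int64(678), ((581.0761108398438, 339.26336669921875), (31.138914108276367, 31.359066009521484), 39.885494232177734))
br (np.int64(1816), ((451.0780029296875, 183.5416259765625), (44.12236785888672, 86.70133972167969), 61.1291618347168))
sink (np.int64(466), ((580.0934448242188, 80.35123443603516), (34.11771011352539, 41.9511833190918), 58.151058197021484))
board (np.int64(1442), ((578.2813720703125, 81.47416687011719), (34.164188385009766, 59.981075286865234), 57.98910140991211))
504
((138.89657592773438, 156.8924560546875), (29.53530502319336, 39.195350646972656), 38.990997314453125) [[592.2  52.9]
 [551.4  78.8]
 [568.3 107. ]
 [610.2  81.4]] [580.51837025  80.03564473]
now [567.1 212.  234.6] row [0.002, 0.0001, 0.0024] [0.2, -3.3, 114.6]
```

View pics/bd.png

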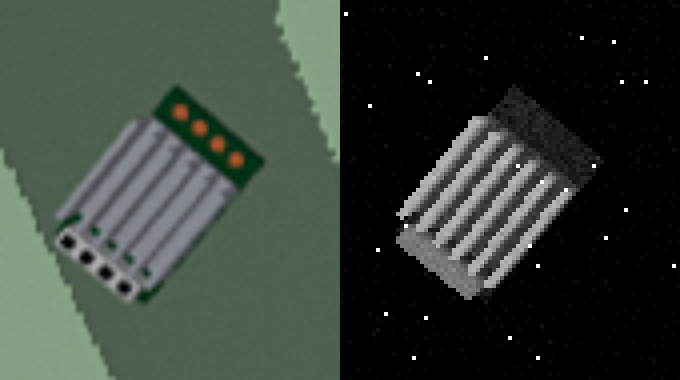

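The right side of the crop shows the board's depth. It fits a 34.2 × 60.0 mm rectangle centred at (578.3, 81.5) mm with its long axis at −32°. cell_2 goes first.

To row units: 114.6 mm / 500 = 0.2292, 80 mm / 500 = 0.16, 0.0024 rad / 1.5708 = 0.0015.

Call:
apply_moves(motion=[0.0013, 0, 0.0015, 0.0004, -0.0066, 0.08, 0.4, 0.0013, 0, 0.0015, 0.0004, -0.0066, 0.16, 0.4, 0.0013, 0, 0.0015, 0.0004, -0.0066, 0.2292, 0.4, 0.0013, 0, 0.0015, 0.0004, -0.0066, 0.2292, 0.4, 0.0013, 0, 0.0015, 0.0004, -0.0066, 0.2292, 0.4, 0.0013, 0, 0.0015, 0.0004, -0.0066, 0.2292, 0.4, 0.0013, 0, 0.0015, 0.0004, -0.0066, 0.2292, 0.4, 0.0013, 0, 0.0015, 0.0004, -0.0066, 0.2292, 0.4])

```text
time: 2.12
ee_pos: [0.5699, 0.2081, 0.1226]
tcp_rot: [0.002, -0.086, 0.996, 0.0]
wrist_force: [0.3, 1.1, -0.7]
gripper_width: 0.602
grip_force: 0.0
```

```bash
python3 - <<'E'
from h import *
c=camera('wrist');P=cloud(c);x,y,z=np.moveaxis(P,-1,0)
cv2.imwrite("pics/w2.png",c["frame"][...,::-1])
k=(np.hypot(x-.5675,y-.209)<.025)&(z>.07)&(z<.082)
print("c2",k.sum(),np.median(z[k]),cv2.minAreaRect(np.c_[x[k],y[k]].astype(np.float32)*1000))
go(567.5,209,49,100)
E
```

```text
c2 1645 0.07484861958548064 ((567.526611328125, 209.0179443359375), (31.40357780456543, 30.871265411376953), 39.575035095214844)
now [569.7 207.9 122.2] row [0.0001, 0.004, -0.0022] [2.3, 1.4, 73.2]
```

View pics/w2.png

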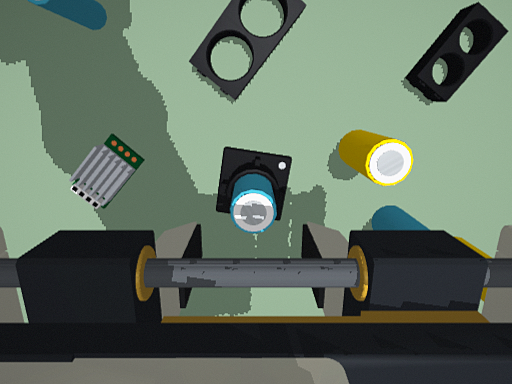

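The wrist view shows cell_2 at (253,210), centred between the fingers. It measures (567.5, 209.0) again. I go down to just above it and let the arm settle.

To row units: 27 mm / 500 = 0.054, 15 mm / 500 = 0.03, 0.004 rad / 1.5708 = 0.0025.

Call:
apply_moves(motion=[0, 0.0025, -0.0014, 0.0046, 0.0028, 0.03, 0.4, 0, 0.0025, -0.0014, 0.0046, 0.0028, 0.054, 0.4, 0, 0.0025, -0.0014, 0.0046, 0.0028, 0.054, 0.4, 0, 0.0025, -0.0014, 0.0046, 0.0028, 0.054, 0.4, 0, 0.0025, -0.0014, 0.0046, 0.0028, 0.054, 0.4, 0, 0.0025, -0.0014, 0.0046, 0.0028, 0.054, 0.4, 0, 0.0025, -0.0014, 0.0046, 0.0028, 0.054, 0.4, 0, 0.0025, -0.0014, 0.0046, 0.0028, 0.054, 0.4])

```text
time: 2.83
ee_pos: [0.5664, 0.2083, 0.0936]
tcp_rot: [-0.001, -0.087, 0.996, -0.0]
wrist_force: [-0.1, -0.1, -0.1]
gripper_width: 0.596
grip_force: 0.0
```

```bash
python3 - <<'E'
from h import *
go(567.5,209,49,100); print(tool()[2]["qvel"].round(3))
E
```

```text
now [566.4 208.3  93.6] row [-0.0006, -0.0026, -0.0003] [-1.3, 0.5, 44.6]
[ 0.003  0.002 -0.002  0.003 -0.001 -0.002 -0.   ]
```

To row units: 44.6 mm / 500 = 0.0892, -1.3 mm / 500 = -0.0026, -0.0026 rad / 1.5708 = -0.0017.

Call:
apply_moves(motion=[0, -0.0017, 0, -0.0026, 0.001, 0.016, 0.4, 0, -0.0017, 0, -0.0026, 0.001, 0.04, 0.4, 0, -0.0017, 0, -0.0026, 0.001, 0.064, 0.4, 0, -0.0017, 0, -0.0026, 0.001, 0.08, 0.4, 0, -0.0017, 0, -0.0026, 0.001, 0.0892, 0.4, 0, -0.0017, 0, -0.0026, 0.001, 0.0892, 0.4, 0, -0.0017, 0, -0.0026, 0.001, 0.0892, 0.4, 0, -0.0017, 0, -0.0026, 0.001, 0.0892, 0.4, 0, -0.0017, 0, -0.0026, 0.001, 0.0892, 0.4])

```text
time: 3.58
ee_pos: [0.5676, 0.209, 0.049]
tcp_rot: [0.0, -0.087, 0.996, -0.0]
wrist_force: [-0.1, -1.3, 0.2]
gripper_width: 0.598
grip_force: 0.0
```

```bash
python3 - <<'E'
from h import *
go(567.5,209,49,100); print(tool()[2]["qvel"].round(3))
E
```

```text
now [567.6 209.   49. ] row [-0.0005, 0.0002, -0.0003] [0.1, -0.0, 0.0]
[-0.001 -0.004 -0.001  0.001  0.001 -0.001  0.001]
```

Call:
apply_moves(motion=[0, 0, 0, 0, 0, 0, 0.46, 0, 0, 0, 0, 0, 0, 0.52, 0, 0, 0, 0, 0, 0, 0.57, 0, 0, 0, 0, 0, 0, 0.6, 0, 0, 0, 0, 0, 0, 0.62, 0, 0, 0, 0, 0, 0, 0.64, 0, 0, 0, 0, 0, 0, 0.66, 0, 0, 0, 0, 0, 0, 0.68, 0, 0, 0, 0, 0, 0, 0.72, 0, 0, 0, 0, 0, 0, 0.8, 0, 0, 0, 0, 0, 0, 0.8, 0, 0, 0, 0, 0, 0, 0.8])

```text
time: 4.58
ee_pos: [0.5672, 0.2089, 0.0486]
tcp_rot: [-0.0, -0.087, 0.996, -0.0]
wrist_force: [-1.2, -0.7, 0.7]
gripper_width: 0.344
grip_force: 30.0
```

To row units: -120 mm / 500 = -0.24, -100 mm / 500 = -0.2.

Call:
apply_moves(motion=[0, 0, 0, 0, 0, -0.004, 0.8, 0, 0, 0, 0, 0, -0.01, 0.8, 0, 0, 0, 0, 0, -0.018, 0.8, 0, 0, 0, 0, 0, -0.028, 0.8, 0, 0, 0, 0, 0, -0.038, 0.8, 0, 0, 0, 0, 0, -0.048, 0.8, 0, 0, 0, 0, 0, -0.058, 0.8, 0, 0, 0, 0, 0, -0.068, 0.8, 0, 0, 0, 0, 0, -0.08, 0.8, 0, 0, 0, 0, 0, -0.11, 0.8, 0, 0, 0, 0, 0, -0.15, 0.8, 0, 0, 0, 0, 0, -0.2, 0.8, 0, 0, 0, 0, 0, -0.24, 0.8, 0, 0, 0, 0, 0, -0.24, 0.8, 0, 0, 0, 0, 0, -0.24, 0.8, 0, 0, 0, 0, 0, -0.24, 0.8])

```text
time: 5.92
ee_pos: [0.5667, 0.2088, 0.168]
tcp_rot: [-0.001, -0.087, 0.996, -0.001]
wrist_force: [-0.4, -0.7, -1.4]
gripper_width: 0.344
grip_force: 30.0
```

```bash
python3 - <<'E'
from h import *
c=camera('top');np.savez("top1.npz",**c);P=cloud(c);x,y,z=np.moveaxis(P,-1,0)
cs=camera('side'); cv2.imwrite("pics/s1.png",cv2.resize(cs["frame"][90:260,120:330][...,::-1],None,fx=3,fy=3))
go(480,-140,169,100); print(tool()[2]["gripper_width"],tool()[2]["grip_force"])
E
```

```text
now [566.4 208.6 167.3] row [-0.0013, -0.0029, -0.0002] [145.6, -328.4, -0.9]
0.34118828527640205 29.99965935945511
```

View pics/s1.png

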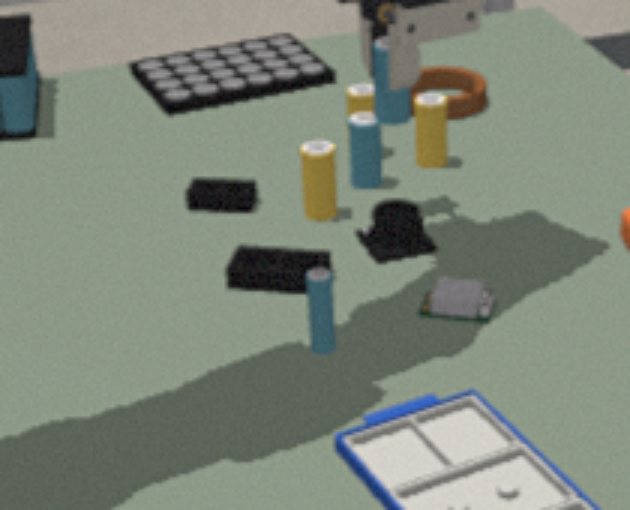

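The side crop shows the cell held at (392,80), with the empty stand upright and unmoved at (397,230). Now I move over the tray.

To row units: -300 mm / 500 = -0.6, 100 mm / 500 = 0.2, -0.0029 rad / 1.5708 = -0.0018.

Call:
apply_moves(motion=[0, -0.0018, 0, 0.2, -0.6, 0, 0.8, 0, -0.0018, 0, 0.2, -0.6, 0, 0.8, 0, -0.0018, 0, 0.2, -0.6, 0, 0.8, 0, -0.0018, 0, 0.2, -0.6, 0, 0.8, 0, -0.0018, 0, 0.2, -0.6, 0, 0.8, 0, -0.0018, 0, 0.2, -0.6, 0, 0.8, 0, -0.0018, 0, 0.2, -0.6, 0, 0.8, 0, -0.0018, 0, 0.2, -0.6, 0, 0.8, 0, -0.0018, 0, 0.2, -0.6, 0, 0.8, 0, -0.0018, 0, 0.2, -0.6, 0, 0.8, 0, -0.0018, 0, 0.2, -0.6, 0, 0.8, 0, -0.0018, 0, 0.2, -0.6, 0, 0.8, 0, -0.0018, 0, 0.2, -0.6, 0, 0.8])

```text
time: 7.1
ee_pos: [0.521, -0.1022, 0.1685]
tcp_rot: [0.001, -0.088, 0.996, 0.0]
wrist_force: [0.1, 0.4, -1.5]
gripper_width: 0.344
grip_force: 30.0
```

```bash
python3 - <<'E'
from h import *
print((tool()[0]*1000).round(1))
c=camera('wrist');np.savez("w3.npz",**c);P=cloud(c);x,y,z=np.moveaxis(P,-1,0);f=c["frame"]
cv2.imwrite("pics/w3.png",f[...,::-1])
hsv=cv2.cvtColor(f,cv2.COLOR_RGB2HSV)
reg=(abs(x-.5)<.09)&(y<-.04)&(y>-.31)
k=reg&(z>.009)&(z<.016)&(c["depth"]>0)&(hsv[...,1]<110)
n,l,s,ce=cv2.connectedComponentsWithStats(k.astype(np.uint8))
for i in range(1,n):
    if s[i,4]>40:
        m=l==i; print(ce[i].round(),s[i,4],cv2.minAreaRect(np.c_[x[m],y[m]].astype(np.float32)*1000))
E
```

```text
[ 521.  -102.2  168.5]
[142. 143.] 2923 ((507.6270446777344, -209.69712829589844), (111.35411834716797, 144.0818328857422), 9.421476364135742)
[257. 142.] 1418 ((489.6531066894531, -102.79058837890625), (111.27259826660156, 70.05669403076172), 9.61912727355957)
[183. 124.] 166 ((481.4431457519531, -176.63523864746094), (13.410045623779297, 12.966893196105957), 84.05760192871094)
[185. 164.] 150 ((519.634765625, -170.16238403320312), (12.437945365905762, 12.891581535339355), 53.8290901184082)
```

View pics/w3.png

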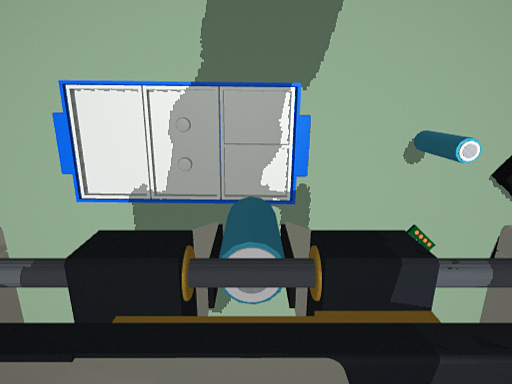

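The tray shows the divided box on the right at (258,143), the pegged box in the middle at (184,143) and the plain box on the left at (107,140). cell_box measures 111 × 70 at (489.7, −102.8), angle 9.6°. The far pocket is at (515.8, −98.4) and the near pocket at (463.6, −107.2).

```bash
python3 -c "
from h import *
go(515.8,-98.4,60,99.6)"
```

```text
now [ 520.9 -102.4  168.6] row [-0.0003, 0.0019, 0.009] [4.6, 4.9, 108.6]
```

To row units: 108.6 mm / 500 = 0.2172, 4.9 mm / 500 = 0.0098, 0.009 rad / 1.5708 = 0.0057.

Call:
apply_moves(motion=[0, 0.0012, 0.0057, 0.0092, 0.0098, 0.05, 0.8, 0, 0.0012, 0.0057, 0.0092, 0.0098, 0.1, 0.8, 0, 0.0012, 0.0057, 0.0092, 0.0098, 0.15, 0.8, 0, 0.0012, 0.0057, 0.0092, 0.0098, 0.19, 0.8, 0, 0.0012, 0.0057, 0.0092, 0.0098, 0.2172, 0.8, 0, 0.0012, 0.0057, 0.0092, 0.0098, 0.2172, 0.8, 0, 0.0012, 0.0057, 0.0092, 0.0098, 0.2172, 0.8, 0, 0.0012, 0.0057, 0.0092, 0.0098, 0.2172, 0.8, 0, 0.0012, 0.0057, 0.0092, 0.0098, 0.2172, 0.8])

```text
time: 7.9
ee_pos: [0.5166, -0.0997, 0.0613]
tcp_rot: [0.001, -0.083, 0.997, -0.0]
wrist_force: [-0.1, -0.4, -1.3]
gripper_width: 0.342
grip_force: 30.0
```

```bash
python3 -c "
from h import *
go(515.8,-98.4,48,99.6)"
```

```text
now [516.6 -99.7  61.3] row [-0.0012, 0.0023, -0.0019] [0.6, 1.4, 13.3]
```

To row units: 12.4 mm / 500 = 0.0248, 1.4 mm / 500 = 0.0028, 0.0023 rad / 1.5708 = 0.0015.

Call:
apply_moves(motion=[0, 0.0015, 0, 0.0012, 0.0028, 0.008, 0.8, 0, 0.0015, 0, 0.0012, 0.0028, 0.016, 0.8, 0, 0.0015, 0, 0.0012, 0.0028, 0.021, 0.8, 0, 0.0015, 0, 0.0012, 0.0028, 0.023, 0.8, 0, 0.0015, 0, 0.0012, 0.0028, 0.024, 0.8, 0, 0.0015, 0, 0.0012, 0.0028, 0.0248, 0.8, 0, 0.0015, 0, 0.0012, 0.0028, 0.0248, 0.8, 0, 0.0015, 0, 0.0012, 0.0028, 0.0248, 0.8])

```text
time: 8.57
ee_pos: [0.5149, -0.0986, 0.0479]
tcp_rot: [-0.001, -0.083, 0.997, -0.0]
wrist_force: [0.3, 0.1, -1.2]
gripper_width: 0.344
grip_force: 30.0
```

To row units: 0.8 mm / 500 = 0.0016, 0.4 mm / 500 = 0.0008.

Call:
apply_moves(motion=[0, 0, 0, 0, 0, 0.0008, 0.8, 0, 0, 0, 0, 0, 0.0016, 0.8, 0, 0, 0, 0, 0, 0.0016, 0.8, 0, 0, 0, 0, 0, 0.0016, 0.8])

```text
time: 8.9
ee_pos: [0.515, -0.0986, 0.0474]
tcp_rot: [-0.001, -0.082, 0.997, -0.0]
wrist_force: [-2.5, -1.5, 6.3]
gripper_width: 0.344
grip_force: 30.0
```

Contact, so I release gently and retreat straight up.

To row units: -120 mm / 500 = -0.24, -90 mm / 500 = -0.18.

Call:
apply_moves(motion=[0, 0, 0, 0, 0, 0, 0.66, 0, 0, 0, 0, 0, 0, 0.62, 0, 0, 0, 0, 0, 0, 0.58, 0, 0, 0, 0, 0, 0, 0.52, 0, 0, 0, 0, 0, 0, 0.46, 0, 0, 0, 0, 0, 0, 0.4, 0, 0, 0, 0, 0, 0, 0.4, 0, 0, 0, 0, 0, -0.02, 0.4, 0, 0, 0, 0, 0, -0.05, 0.4, 0, 0, 0, 0, 0, -0.1, 0.4, 0, 0, 0, 0, 0, -0.18, 0.4, 0, 0, 0, 0, 0, -0.24, 0.4, 0, 0, 0, 0, 0, -0.24, 0.4, 0, 0, 0, 0, 0, -0.24, 0.4])

```text
time: 10.07
ee_pos: [0.5164, -0.0986, 0.1696]
tcp_rot: [0.001, -0.083, 0.997, -0.001]
wrist_force: [0.8, 0.3, -0.6]
gripper_width: 0.599
grip_force: 0.0
```

```bash
python3 - <<'E'
from h import *
c=camera('wrist');P=cloud(c);x,y,z=np.moveaxis(P,-1,0)
k=(np.hypot(x-.515,y+.0985)<.03)&(z>.06)&(z<.085);print(k.sum(),np.median(z[k]),cv2.minAreaRect(np.c_[x[k],y[k]].astype(np.float32)*1000))
go(581,339.3,167,135)
E
```

```text
1194 0.0737196267909198 ((515.12109375, -98.3558349609375), (31.03626823425293, 31.12865447998047), 79.54472351074219)
now [515.3 -98.4 168. ] row [-0.001, -0.0005, -0.62] [-136.9, 420.9, 0.6]
```

cell_2 stands at (515, −98) with its top at 75 mm. Next is cell_1, with the fingers closing at yaw 135°, away from the yellow neighbours.

To row units: 420.9 mm / 500 = 0.8418, -136.9 mm / 500 = -0.2738, -0.62 rad / 1.5708 = -0.3947.

Call:
apply_moves(motion=[0, 0, -0.3947, -0.2738, 0.8418, 0, 0.4, 0, 0, -0.3947, -0.2738, 0.8418, 0, 0.4, 0, 0, -0.3947, -0.2738, 0.8418, 0, 0.4, 0, 0, -0.3947, -0.2738, 0.8418, 0, 0.4, 0, 0, -0.3947, -0.2738, 0.8418, 0, 0.4, 0, 0, -0.3947, -0.2738, 0.8418, 0, 0.4, 0, 0, -0.3947, -0.2738, 0.8418, 0, 0.4, 0, 0, -0.3947, -0.2738, 0.8418, 0, 0.4, 0, 0, -0.3947, -0.2738, 0.8418, 0, 0.4, 0, 0, -0.3947, -0.2738, 0.8418, 0, 0.4, 0, 0, -0.3947, -0.2738, 0.8418, 0, 0.4, 0, 0, -0.3947, -0.2738, 0.8418, 0, 0.4, 0, 0, -0.3947, -0.2738, 0.8418, 0, 0.4, 0, 0, -0.3947, -0.2738, 0.8418, 0, 0.4, 0, 0, -0.3947, -0.2738, 0.8418, 0, 0.4, 0, 0, -0.3947, -0.2738, 0.8418, 0, 0.4, 0, 0, -0.3947, -0.2738, 0.8418, 0, 0.4, 0, 0, -0.3947, -0.2738, 0.8418, 0, 0.4])

```text
time: 11.62
ee_pos: [0.5811, 0.3384, 0.1666]
tcp_rot: [-0.001, -0.382, 0.924, -0.0]
wrist_force: [0.5, -0.6, -0.2]
gripper_width: 0.603
grip_force: 0.0
```

```bash
python3 - <<'E'
from h import *
c=camera('wrist');P=cloud(c);x,y,z=np.moveaxis(P,-1,0)
k=(np.hypot(x-.581,y-.3393)<.025)&(z>.06)&(z<.085);print(k.sum(),np.median(z[k]),cv2.minAreaRect(np.c_[x[k],y[k]].astype(np.float32)*1000))
k=(np.hypot(x-.5675,y-.209)<.025)&(z>.03)&(z<.04);print(k.sum(),cv2.minAreaRect(np.c_[x[k],y[k]].astype(np.float32)*1000) if k.any() else 0)
go(581,339.3,90,135)
E
```

```text
1132 0.0688276697220995 ((581.1412963867188, 338.6455383300781), (31.116579055786133, 31.031400680541992), 5.187253475189209)
847 ((567.7614135742188, 209.13613891601562), (41.89860916137695, 42.0156135559082), 11.273716926574707)
now [581.  338.6 166.6] row [0.0004, -0.0019, -0.001] [-0.6, 0.5, 76.6]
```

The stand is still at (567.8, 209.1).

To row units: 76.6 mm / 500 = 0.1532, 72 mm / 500 = 0.144, -0.0019 rad / 1.5708 = -0.0012.

Call:
apply_moves(motion=[0, -0.0012, 0, -0.0012, 0.0004, 0.05, 0.4, 0, -0.0012, 0, -0.0012, 0.0004, 0.1, 0.4, 0, -0.0012, 0, -0.0012, 0.0004, 0.144, 0.4, 0, -0.0012, 0, -0.0012, 0.0004, 0.1532, 0.4, 0, -0.0012, 0, -0.0012, 0.0004, 0.1532, 0.4, 0, -0.0012, 0, -0.0012, 0.0004, 0.1532, 0.4, 0, -0.0012, 0, -0.0012, 0.0004, 0.1532, 0.4])

```text
time: 12.25
ee_pos: [0.5819, 0.3404, 0.0916]
tcp_rot: [0.001, -0.383, 0.924, 0.0]
wrist_force: [-0.1, -0.5, 0.5]
gripper_width: 0.601
grip_force: 0.0
```

```bash
python3 -c "
from h import *
go(581,339,40,135)"
```

```text
now [581.9 340.4  91.6] row [0.0001, 0.0024, -0.0002] [1.7, -0.3, 51.6]
```

To row units: 51.6 mm / 500 = 0.1032, 1.7 mm / 500 = 0.0034, 0.0024 rad / 1.5708 = 0.0015.

Call:
apply_moves(motion=[0, 0.0015, 0, 0.0034, -0.0006, 0.02, 0.4, 0, 0.0015, 0, 0.0034, -0.0006, 0.05, 0.4, 0, 0.0015, 0, 0.0034, -0.0006, 0.076, 0.4, 0, 0.0015, 0, 0.0034, -0.0006, 0.096, 0.4, 0, 0.0015, 0, 0.0034, -0.0006, 0.1032, 0.4, 0, 0.0015, 0, 0.0034, -0.0006, 0.1032, 0.4, 0, 0.0015, 0, 0.0034, -0.0006, 0.1032, 0.4, 0, 0.0015, 0, 0.0034, -0.0006, 0.1032, 0.46, 0, 0.0015, 0, 0.0034, -0.0006, 0.1032, 0.52, 0, 0.0015, 0, 0.0034, -0.0006, 0.1032, 0.57, 0, 0.0015, 0, 0.0034, -0.0006, 0.1032, 0.6, 0, 0.0015, 0, 0.0034, -0.0006, 0.1032, 0.62, 0, 0.0015, 0, 0.0034, -0.0006, 0.1032, 0.64, 0, 0.0015, 0, 0.0034, -0.0006, 0.1032, 0.66, 0, 0.0015, 0, 0.0034, -0.0006, 0.1032, 0.7, 0, 0.0015, 0, 0.0034, -0.0006, 0.1032, 0.8, 0, 0.0015, 0, 0.0034, -0.0006, 0.1032, 0.8, 0, 0.0015, 0, 0.0034, -0.0006, 0.1032, 0.8])

```text
time: 13.75
ee_pos: [0.5801, 0.3383, 0.0383]
tcp_rot: [-0.001, -0.383, 0.924, -0.0]
wrist_force: [0.6, -1.3, 1.6]
gripper_width: 0.343
grip_force: 30.0
```

To row units: -130 mm / 500 = -0.26, -125 mm / 500 = -0.25.

Call:
apply_moves(motion=[0, 0, 0, 0, 0, -0.01, 0.8, 0, 0, 0, 0, 0, -0.03, 0.8, 0, 0, 0, 0, 0, -0.07, 0.8, 0, 0, 0, 0, 0, -0.14, 0.8, 0, 0, 0, 0, 0, -0.21, 0.8, 0, 0, 0, 0, 0, -0.25, 0.8, 0, 0, 0, 0, 0, -0.26, 0.8, 0, 0, 0, 0, 0, -0.26, 0.8, 0, 0, 0, 0, 0, -0.26, 0.8])

```text
time: 14.5
ee_pos: [0.5797, 0.3383, 0.1676]
tcp_rot: [-0.002, -0.383, 0.924, -0.0]
wrist_force: [-0.6, -0.5, -2.0]
gripper_width: 0.342
grip_force: 30.0
```

```bash
python3 -c "
from h import *
go(463.6,-107.2,170,99.6)"
```

```text
now [579.7 338.3 167.6] row [-0.0003, -0.0036, 0.6178] [397.1, -232.9, -1.2]
```

To row units: 397.1 mm / 500 = 0.7942, -232.9 mm / 500 = -0.4658, 0.6178 rad / 1.5708 = 0.3933.

Call:
apply_moves(motion=[0, -0.0023, 0.3933, 0.7942, -0.4658, 0, 0.8, 0, -0.0023, 0.3933, 0.7942, -0.4658, 0, 0.8, 0, -0.0023, 0.3933, 0.7942, -0.4658, 0, 0.8, 0, -0.0023, 0.3933, 0.7942, -0.4658, 0, 0.8, 0, -0.0023, 0.3933, 0.7942, -0.4658, 0, 0.8, 0, -0.0023, 0.3933, 0.7942, -0.4658, 0, 0.8, 0, -0.0023, 0.3933, 0.7942, -0.4658, 0, 0.8, 0, -0.0023, 0.3933, 0.7942, -0.4658, 0, 0.8, 0, -0.0023, 0.3933, 0.7942, -0.4658, 0, 0.8, 0, -0.0023, 0.3933, 0.7942, -0.4658, 0, 0.8, 0, -0.0023, 0.3933, 0.7942, -0.4658, 0, 0.8, 0, -0.0023, 0.3933, 0.7942, -0.4658, 0, 0.8, 0, -0.0023, 0.3933, 0.7942, -0.4658, 0, 0.8, 0, -0.0023, 0.3933, 0.7942, -0.4658, 0, 0.8, 0, -0.0023, 0.3933, 0.7942, -0.4658, 0, 0.8, 0, -0.0023, 0.3933, 0.7942, -0.4658, 0, 0.8, 0, -0.0023, 0.3933, 0.7942, -0.4658, 0, 0.8, 0, -0.0023, 0.3933, 0.7942, -0.4658, 0, 0.8])

```text
time: 16.0
ee_pos: [0.4643, -0.106, 0.1689]
tcp_rot: [0.0, -0.085, 0.996, 0.0]
wrist_force: [0.0, 1.1, -1.6]
gripper_width: 0.344
grip_force: 30.0
```

```bash
python3 -c "
from h import *
go(463.6,-107.2,55,99.6)"
```

```text
now [ 464.3 -106.   168.9] row [0.0002, 0.0008, 0.0018] [1.0, -1.1, 113.9]
```

To row units: 114 mm / 500 = 0.228, 110 mm / 500 = 0.22.

Call:
apply_moves(motion=[0, 0, 0, 0.002, -0.002, 0.05, 0.8, 0, 0, 0, 0.002, -0.002, 0.1, 0.8, 0, 0, 0, 0.002, -0.002, 0.15, 0.8, 0, 0, 0, 0.002, -0.002, 0.196, 0.8, 0, 0, 0, 0.002, -0.002, 0.22, 0.8, 0, 0, 0, 0.002, -0.002, 0.228, 0.8, 0, 0, 0, 0.002, -0.002, 0.228, 0.8, 0, 0, 0, 0.002, -0.002, 0.228, 0.8, 0, 0, 0, 0.002, -0.002, 0.228, 0.8])

```text
time: 16.75
ee_pos: [0.4642, -0.1081, 0.0561]
tcp_rot: [0.001, -0.084, 0.996, -0.0]
wrist_force: [-0.7, -0.2, -0.9]
gripper_width: 0.338
grip_force: 30.0
```

```bash
python3 -c "
from h import *
go(463.6,-107.2,43.2,99.6)"
```

```text
now [ 464.2 -108.1   56.1] row [-0.0004, 0.0027, 0.0001] [0.5, 1.0, 12.9]
```

To row units: 12.5 mm / 500 = 0.025, 12.3 mm / 500 = 0.0246, 0.0027 rad / 1.5708 = 0.0017.

Call:
apply_moves(motion=[0, 0.0017, 0, 0.001, 0.002, 0.008, 0.8, 0, 0.0017, 0, 0.001, 0.002, 0.016, 0.8, 0, 0.0017, 0, 0.001, 0.002, 0.021, 0.8, 0, 0.0017, 0, 0.001, 0.002, 0.023, 0.8, 0, 0.0017, 0, 0.001, 0.002, 0.024, 0.8, 0, 0.0017, 0, 0.001, 0.002, 0.0246, 0.8, 0, 0.0017, 0, 0.001, 0.002, 0.025, 0.8, 0, 0.0017, 0, 0.001, 0.002, 0.025, 0.8, 0, 0.0017, 0, 0.001, 0.002, 0.025, 0.8])

```text
time: 17.5
ee_pos: [0.4627, -0.1071, 0.0432]
tcp_rot: [-0.001, -0.084, 0.997, 0.0]
wrist_force: [-3.2, 0.6, 10.0]
gripper_width: 0.342
grip_force: 30.0
```

To row units: -120 mm / 500 = -0.24, -90 mm / 500 = -0.18.

Call:
apply_moves(motion=[0, 0, 0, 0, 0, 0, 0.66, 0, 0, 0, 0, 0, 0, 0.62, 0, 0, 0, 0, 0, 0, 0.58, 0, 0, 0, 0, 0, 0, 0.52, 0, 0, 0, 0, 0, 0, 0.46, 0, 0, 0, 0, 0, 0, 0.4, 0, 0, 0, 0, 0, 0, 0.4, 0, 0, 0, 0, 0, -0.02, 0.4, 0, 0, 0, 0, 0, -0.05, 0.4, 0, 0, 0, 0, 0, -0.1, 0.4, 0, 0, 0, 0, 0, -0.18, 0.4, 0, 0, 0, 0, 0, -0.24, 0.4, 0, 0, 0, 0, 0, -0.24, 0.4, 0, 0, 0, 0, 0, -0.24, 0.4])

```text
time: 18.67
ee_pos: [0.4642, -0.1073, 0.1649]
tcp_rot: [0.001, -0.084, 0.996, -0.0]
wrist_force: [-0.5, 0.1, -0.4]
gripper_width: 0.6
grip_force: 0.0
```

```bash
python3 - <<'E'
from h import *
c=camera('wrist');P=cloud(c);x,y,z=np.moveaxis(P,-1,0)
for a,b in ((.515,-.0985),(.463,-.107)):
    k=(np.hypot(x-a,y-b)<.025)&(z>.06)&(z<.085);print(k.sum(),np.median(z[k]),cv2.minAreaRect(np.c_[x[k],y[k]].astype(np.float32)*1000))
go(451.1,183.5,165,61.1)
E
```

```text
833 0.0735540698089423 ((509.11993408203125, -99.3864974975586), (19.612289428710938, 31.323440551757812), 9.875896453857422)
1250 0.0737265653333619 ((463.8411865234375, -106.8602066040039), (31.49866485595703, 30.859106063842773), 9.888872146606445)
now [ 463.1 -107.1  163.5] row [-0.0003, 0.0, 0.672] [-36.6, 288.5, -1.6]
```

Both cells stand in their pockets. Next is the bracket.

To row units: 288.5 mm / 500 = 0.577, -36.6 mm / 500 = -0.0732, 0.672 rad / 1.5708 = 0.4278.

Call:
apply_moves(motion=[0, 0, 0.4278, -0.0732, 0.577, 0, 0.3, 0, 0, 0.4278, -0.0732, 0.577, 0, 0.3, 0, 0, 0.4278, -0.0732, 0.577, 0, 0.3, 0, 0, 0.4278, -0.0732, 0.577, 0, 0.3, 0, 0, 0.4278, -0.0732, 0.577, 0, 0.3, 0, 0, 0.4278, -0.0732, 0.577, 0, 0.3, 0, 0, 0.4278, -0.0732, 0.577, 0, 0.3, 0, 0, 0.4278, -0.0732, 0.577, 0, 0.3, 0, 0, 0.4278, -0.0732, 0.577, 0, 0.3, 0, 0, 0.4278, -0.0732, 0.577, 0, 0.3, 0, 0, 0.4278, -0.0732, 0.577, 0, 0.3, 0, 0, 0.4278, -0.0732, 0.577, 0, 0.3, 0, 0, 0.4278, -0.0732, 0.577, 0, 0.3, 0, 0, 0.4278, -0.0732, 0.577, 0, 0.3])

```text
time: 19.88
ee_pos: [0.451, 0.1822, 0.1624]
tcp_rot: [-0.001, 0.251, 0.968, -0.001]
wrist_force: [-0.2, 0.5, 0.2]
gripper_width: 0.703
grip_force: 0.0
```

```bash
python3 - <<'E'
from h import *
c=camera('wrist');P=cloud(c);x,y,z=np.moveaxis(P,-1,0)
k=(np.hypot(x-.4511,y-.1835)<.06)&(abs(z-.02)<.004);print(k.sum(),np.median(z[k]),cv2.minAreaRect(np.c_[x[k],y[k]].astype(np.float32)*1000))
go(451.1,183.5,60,61.1)
E
```

```text
2094 0.019222589725954822 ((451.479248046875, 183.70806884765625), (43.97705841064453, 86.33119201660156), 61.10546875)
now [451.1 182.5 162.5] row [-0.0012, -0.0013, -0.0018] [0.4, 1.0, 102.5]
```

To row units: 102 mm / 500 = 0.204, 95 mm / 500 = 0.19, -0.0013 rad / 1.5708 = -0.0008.

Call:
apply_moves(motion=[0, -0.0008, 0, 0.0008, 0.002, 0.05, 0.3, 0, -0.0008, 0, 0.0008, 0.002, 0.1, 0.3, 0, -0.0008, 0, 0.0008, 0.002, 0.15, 0.3, 0, -0.0008, 0, 0.0008, 0.002, 0.19, 0.3, 0, -0.0008, 0, 0.0008, 0.002, 0.204, 0.3, 0, -0.0008, 0, 0.0008, 0.002, 0.204, 0.3, 0, -0.0008, 0, 0.0008, 0.002, 0.204, 0.3, 0, -0.0008, 0, 0.0008, 0.002, 0.204, 0.3])

```text
time: 20.6
ee_pos: [0.4517, 0.1847, 0.0617]
tcp_rot: [0.0, 0.25, 0.968, 0.0]
wrist_force: [0.3, -0.2, 1.0]
gripper_width: 0.697
grip_force: 0.0
```

```bash
python3 -c "
from h import *
go(451.3,183.6,18.5,61.1)"
```

```text
now [451.7 184.7  61.7] row [0.0004, 0.0009, -0.0004] [-0.1, -1.2, 43.2]
```

To row units: 43.2 mm / 500 = 0.0864, -1.2 mm / 500 = -0.0024.

Call:
apply_moves(motion=[0, 0, 0, 0, -0.0024, 0.024, 0.3, 0, 0, 0, 0, -0.0024, 0.05, 0.3, 0, 0, 0, 0, -0.0024, 0.072, 0.3, 0, 0, 0, 0, -0.0024, 0.082, 0.3, 0, 0, 0, 0, -0.0024, 0.0864, 0.3, 0, 0, 0, 0, -0.0024, 0.0864, 0.3, 0, 0, 0, 0, -0.0024, 0.0864, 0.3, 0, 0, 0, 0, -0.0024, 0.0864, 0.36, 0, 0, 0, 0, -0.0024, 0.0864, 0.42, 0, 0, 0, 0, -0.0024, 0.0864, 0.46, 0, 0, 0, 0, -0.0024, 0.0864, 0.48, 0, 0, 0, 0, -0.0024, 0.0864, 0.5, 0, 0, 0, 0, -0.0024, 0.0864, 0.52, 0, 0, 0, 0, -0.0024, 0.0864, 0.54, 0, 0, 0, 0, -0.0024, 0.0864, 0.6, 0, 0, 0, 0, -0.0024, 0.0864, 0.7, 0, 0, 0, 0, -0.0024, 0.0864, 0.7, 0, 0, 0, 0, -0.0024, 0.0864, 0.7])

```text
time: 22.1
ee_pos: [0.4503, 0.1835, 0.0174]
tcp_rot: [-0.0, 0.25, 0.968, -0.0]
wrist_force: [0.2, -0.3, 2.1]
gripper_width: 0.472
grip_force: 30.0
```

To row units: -140 mm / 500 = -0.28, -125 mm / 500 = -0.25.

Call:
apply_moves(motion=[0, 0, 0, 0, 0, -0.008, 0.7, 0, 0, 0, 0, 0, -0.024, 0.7, 0, 0, 0, 0, 0, -0.06, 0.7, 0, 0, 0, 0, 0, -0.12, 0.7, 0, 0, 0, 0, 0, -0.19, 0.7, 0, 0, 0, 0, 0, -0.25, 0.7, 0, 0, 0, 0, 0, -0.28, 0.7, 0, 0, 0, 0, 0, -0.28, 0.7, 0, 0, 0, 0, 0, -0.28, 0.7])

```text
time: 22.85
ee_pos: [0.4507, 0.1837, 0.1585]
tcp_rot: [0.001, 0.25, 0.968, 0.0]
wrist_force: [-0.1, 0.2, -0.3]
gripper_width: 0.478
grip_force: 30.0
```

```bash
python3 - <<'E'
from h import *
c=camera('wrist'); f=c["frame"]; cv2.imwrite("pics/w4.png",f[...,::-1])
go(501,-173.3,160,99.6)
E
```

```text
now [450.  183.4 157.4] row [-0.0008, -0.0004, -0.672] [-217.0, -287.6, -2.4]
```

View pics/w4.png

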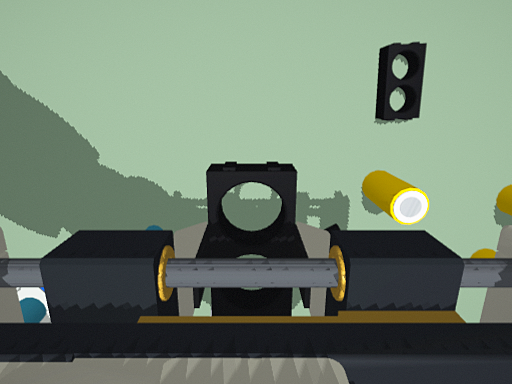

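The bracket is held level and centred at (250,225), its hole visible. The small bracket is untouched at (402,80). Now to the pegged box.

To row units: -287.6 mm / 500 = -0.5752, -217 mm / 500 = -0.434, -0.672 rad / 1.5708 = -0.4278.

Call:
apply_moves(motion=[0, 0, -0.4278, -0.434, -0.5752, -0.0048, 0.7, 0, 0, -0.4278, -0.434, -0.5752, -0.0048, 0.7, 0, 0, -0.4278, -0.434, -0.5752, -0.0048, 0.7, 0, 0, -0.4278, -0.434, -0.5752, -0.0048, 0.7, 0, 0, -0.4278, -0.434, -0.5752, -0.0048, 0.7, 0, 0, -0.4278, -0.434, -0.5752, -0.0048, 0.7, 0, 0, -0.4278, -0.434, -0.5752, -0.0048, 0.7, 0, 0, -0.4278, -0.434, -0.5752, -0.0048, 0.7, 0, 0, -0.4278, -0.434, -0.5752, -0.0048, 0.7, 0, 0, -0.4278, -0.434, -0.5752, -0.0048, 0.7, 0, 0, -0.4278, -0.434, -0.5752, -0.0048, 0.7, 0, 0, -0.4278, -0.434, -0.5752, -0.0048, 0.7, 0, 0, -0.4278, -0.434, -0.5752, -0.0048, 0.7, 0, 0, -0.4278, -0.434, -0.5752, -0.0048, 0.7, 0, 0, -0.4278, -0.434, -0.5752, -0.0048, 0.7, 0, 0, -0.4278, -0.434, -0.5752, -0.0048, 0.7])

```text
time: 24.23
ee_pos: [0.5013, -0.172, 0.1599]
tcp_rot: [-0.0, -0.085, 0.996, -0.0]
wrist_force: [-0.3, 0.4, -0.9]
gripper_width: 0.479
grip_force: 30.0
```

```bash
python3 -c "
from h import *
go(501,-173.3,50,99.6)"
```

```text
now [ 501.3 -172.   159.9] row [-0.0004, -0.0009, 0.0018] [0.4, -1.2, 109.9]
```

To row units: 110 mm / 500 = 0.22, -1.2 mm / 500 = -0.0024, 0.0018 rad / 1.5708 = 0.0011.

Call:
apply_moves(motion=[0, 0, 0.0011, 0.0008, -0.0024, 0.04, 0.7, 0, 0, 0.0011, 0.0008, -0.0024, 0.084, 0.7, 0, 0, 0.0011, 0.0008, -0.0024, 0.13, 0.7, 0, 0, 0.0011, 0.0008, -0.0024, 0.176, 0.7, 0, 0, 0.0011, 0.0008, -0.0024, 0.208, 0.7, 0, 0, 0.0011, 0.0008, -0.0024, 0.22, 0.7, 0, 0, 0.0011, 0.0008, -0.0024, 0.22, 0.7, 0, 0, 0.0011, 0.0008, -0.0024, 0.22, 0.7, 0, 0, 0.0011, 0.0008, -0.0024, 0.22, 0.7])

```text
time: 24.98
ee_pos: [0.5019, -0.1746, 0.0511]
tcp_rot: [0.001, -0.083, 0.997, -0.001]
wrist_force: [-0.2, 0.4, -0.1]
gripper_width: 0.477
grip_force: 30.0
```

```bash
python3 -c "
from h import *
go(501,-173.3,23.5,99.6)"
```

```text
now [ 501.9 -174.6   51.1] row [-0.0014, 0.0009, -0.0016] [0.7, 1.4, 27.6]
```

To row units: 27.3 mm / 500 = 0.0546, 1.4 mm / 500 = 0.0028, -0.0014 rad / 1.5708 = -0.0009.

Call:
apply_moves(motion=[-0.0009, 0.0006, 0, 0.0014, 0.0028, 0.01, 0.7, -0.0009, 0.0006, 0, 0.0014, 0.0028, 0.024, 0.7, -0.0009, 0.0006, 0, 0.0014, 0.0028, 0.036, 0.7, -0.0009, 0.0006, 0, 0.0014, 0.0028, 0.046, 0.7, -0.0009, 0.0006, 0, 0.0014, 0.0028, 0.051, 0.7, -0.0009, 0.0006, 0, 0.0014, 0.0028, 0.053, 0.7, -0.0009, 0.0006, 0, 0.0014, 0.0028, 0.054, 0.7, -0.0009, 0.0006, 0, 0.0014, 0.0028, 0.0546, 0.7, -0.0009, 0.0006, 0, 0.0014, 0.0028, 0.0546, 0.7, -0.0009, 0.0006, 0, 0.0014, 0.0028, 0.0546, 0.7])

```text
time: 25.82
ee_pos: [0.5003, -0.1733, 0.0229]
tcp_rot: [-0.001, -0.083, 0.997, 0.0]
wrist_force: [-0.3, -0.1, 0.2]
gripper_width: 0.476
grip_force: 30.0
```

To row units: 0.6 mm / 500 = 0.0012, 0.3 mm / 500 = 0.0006.

Call:
apply_moves(motion=[0, 0, 0, 0, 0, 0.0006, 0.7, 0, 0, 0, 0, 0, 0.0012, 0.7, 0, 0, 0, 0, 0, 0.0012, 0.7, 0, 0, 0, 0, 0, 0.0012, 0.7])

```text
time: 26.15
ee_pos: [0.5002, -0.1733, 0.0224]
tcp_rot: [-0.001, -0.083, 0.997, 0.0]
wrist_force: [-1.3, 1.2, 4.1]
gripper_width: 0.474
grip_force: 30.0
```

Contact at 4 N, so I release.

Call:
apply_moves(motion=[0, 0, 0, 0, 0, 0, 0.53, 0, 0, 0, 0, 0, 0, 0.5, 0, 0, 0, 0, 0, 0, 0.47, 0, 0, 0, 0, 0, 0, 0.44, 0, 0, 0, 0, 0, 0, 0.41, 0, 0, 0, 0, 0, 0, 0.38, 0, 0, 0, 0, 0, 0, 0.38, 0, 0, 0, 0, 0, -0.02, 0.38, 0, 0, 0, 0, 0, -0.06, 0.38, 0, 0, 0, 0, 0, -0.12, 0.38, 0, 0, 0, 0, 0, -0.2, 0.38, 0, 0, 0, 0, 0, -0.28, 0.38, 0, 0, 0, 0, 0, -0.28, 0.38, 0, 0, 0, 0, 0, -0.28, 0.38])

```text
time: 27.32
ee_pos: [0.502, -0.1737, 0.1654]
tcp_rot: [0.002, -0.083, 0.997, -0.001]
wrist_force: [0.3, -0.4, -0.7]
gripper_width: 0.62
grip_force: 0.0
```

```bash
python3 - <<'E'
from h import *
c=camera('wrist');P=cloud(c);x,y,z=np.moveaxis(P,-1,0)
k=(np.hypot(x-.501,y+.1733)<.055)&(abs(z-.024)<.006);print(k.sum(),np.percentile(z[k],[5,50,95]),cv2.minAreaRect(np.c_[x[k],y[k]].astype(np.float32)*1000))
cv2.imwrite("pics/w5.png",c["frame"][...,::-1])
go(578.3,81.5,162,58)
E
```

```text
2230 [0.0218196  0.02421412 0.02542326] ((501.2172546386719, -172.82821655273438), (87.76982879638672, 44.14990997314453), 9.600431442260742)
now [ 500.8 -173.3  163.5] row [0.0002, 0.0007, 0.7243] [-118.5, 238.5, 1.6]
```

View pics/w5.png

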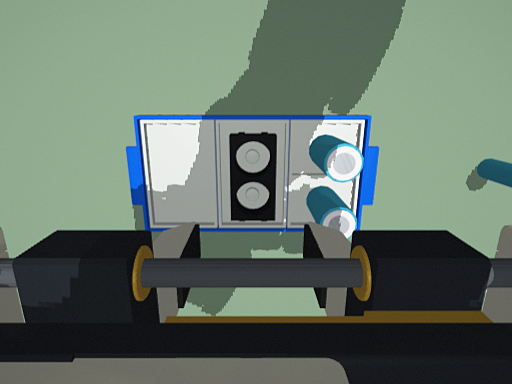

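The bracket lies flat over both pegs at (252,175), and both cells stand at (338,158) and (332,212). Next is the board.

To row units: 238.5 mm / 500 = 0.477, -118.5 mm / 500 = -0.237, 0.7243 rad / 1.5708 = 0.4611.

Call:
apply_moves(motion=[0, 0.0004, 0.4611, -0.237, 0.477, 0, 0.42, 0, 0.0004, 0.4611, -0.237, 0.477, 0, 0.42, 0, 0.0004, 0.4611, -0.237, 0.477, 0, 0.42, 0, 0.0004, 0.4611, -0.237, 0.477, 0, 0.42, 0, 0.0004, 0.4611, -0.237, 0.477, 0, 0.42, 0, 0.0004, 0.4611, -0.237, 0.477, 0, 0.42, 0, 0.0004, 0.4611, -0.237, 0.477, 0, 0.42, 0, 0.0004, 0.4611, -0.237, 0.477, 0, 0.42, 0, 0.0004, 0.4611, -0.237, 0.477, 0, 0.42, 0, 0.0004, 0.4611, -0.237, 0.477, 0, 0.42, 0, 0.0004, 0.4611, -0.237, 0.477, 0, 0.42, 0, 0.0004, 0.4611, -0.237, 0.477, 0, 0.42, 0, 0.0004, 0.4611, -0.237, 0.477, 0, 0.42, 0, 0.0004, 0.4611, -0.237, 0.477, 0, 0.42])

```text
time: 28.53
ee_pos: [0.5778, 0.0806, 0.1622]
tcp_rot: [-0.001, 0.276, 0.961, -0.0]
wrist_force: [0.1, 0.4, -1.2]
gripper_width: 0.583
grip_force: 0.0
```

```bash
python3 - <<'E'
from h import *
c=camera('wrist');P=cloud(c);x,y,z=np.moveaxis(P,-1,0)
k=(np.hypot(x-.5783,y-.0815)<.045)&(z>.0022)&(z<.025);k=cv2.morphologyEx(k.astype(np.uint8),cv2.MORPH_OPEN,np.ones((3,3)))>0
print(k.sum(),cv2.minAreaRect(np.c_[x[k],y[k]].astype(np.float32)*1000))
go(578.3,81.5,60,58)
E
```

```text
2028 ((578.7360229492188, 81.35391235351562), (34.01221466064453, 59.636756896972656), 57.792076110839844)
now [577.9  80.8 162.2] row [-0.0007, -0.0021, -0.0011] [-0.2, 0.9, 102.2]
```

To row units: 102 mm / 500 = 0.204, 95 mm / 500 = 0.19, -0.0021 rad / 1.5708 = -0.0013.

Call:
apply_moves(motion=[0, -0.0013, 0, -0.0004, 0.0018, 0.05, 0.42, 0, -0.0013, 0, -0.0004, 0.0018, 0.1, 0.42, 0, -0.0013, 0, -0.0004, 0.0018, 0.15, 0.42, 0, -0.0013, 0, -0.0004, 0.0018, 0.19, 0.42, 0, -0.0013, 0, -0.0004, 0.0018, 0.204, 0.42, 0, -0.0013, 0, -0.0004, 0.0018, 0.204, 0.42, 0, -0.0013, 0, -0.0004, 0.0018, 0.204, 0.42, 0, -0.0013, 0, -0.0004, 0.0018, 0.204, 0.42])

```text
time: 29.25
ee_pos: [0.5793, 0.0823, 0.0615]
tcp_rot: [0.001, 0.276, 0.961, 0.0]
wrist_force: [-1.4, 0.4, 0.7]
gripper_width: 0.579
grip_force: 0.0
```

```bash
python3 -c "
from h import *
go(578.6,81.4,19,57.9)"
```

```text
now [579.3  82.3  61.5] row [0.0007, 0.0013, 0.0015] [0.2, -1.1, 42.5]
```

To row units: 42.5 mm / 500 = 0.085, -1.1 mm / 500 = -0.0022, 0.0013 rad / 1.5708 = 0.0008.

Call:
apply_moves(motion=[0, 0.0008, 0, 0.0004, -0.0022, 0.024, 0.42, 0, 0.0008, 0, 0.0004, -0.0022, 0.05, 0.42, 0, 0.0008, 0, 0.0004, -0.0022, 0.072, 0.42, 0, 0.0008, 0, 0.0004, -0.0022, 0.082, 0.42, 0, 0.0008, 0, 0.0004, -0.0022, 0.085, 0.42, 0, 0.0008, 0, 0.0004, -0.0022, 0.085, 0.42, 0, 0.0008, 0, 0.0004, -0.0022, 0.085, 0.46, 0, 0.0008, 0, 0.0004, -0.0022, 0.085, 0.51, 0, 0.0008, 0, 0.0004, -0.0022, 0.085, 0.55, 0, 0.0008, 0, 0.0004, -0.0022, 0.085, 0.58, 0, 0.0008, 0, 0.0004, -0.0022, 0.085, 0.6, 0, 0.0008, 0, 0.0004, -0.0022, 0.085, 0.62, 0, 0.0008, 0, 0.0004, -0.0022, 0.085, 0.64, 0, 0.0008, 0, 0.0004, -0.0022, 0.085, 0.68, 0, 0.0008, 0, 0.0004, -0.0022, 0.085, 0.78, 0, 0.0008, 0, 0.0004, -0.0022, 0.085, 0.78, 0, 0.0008, 0, 0.0004, -0.0022, 0.085, 0.78])

```text
time: 30.67
ee_pos: [0.5776, 0.0814, 0.0177]
tcp_rot: [-0.001, 0.276, 0.961, -0.0]
wrist_force: [-0.2, -1.1, 3.1]
gripper_width: 0.368
grip_force: 30.0
```

To row units: -140 mm / 500 = -0.28, -125 mm / 500 = -0.25.

Call:
apply_moves(motion=[0, 0, 0, 0, 0, -0.008, 0.78, 0, 0, 0, 0, 0, -0.024, 0.78, 0, 0, 0, 0, 0, -0.06, 0.78, 0, 0, 0, 0, 0, -0.12, 0.78, 0, 0, 0, 0, 0, -0.19, 0.78, 0, 0, 0, 0, 0, -0.25, 0.78, 0, 0, 0, 0, 0, -0.28, 0.78, 0, 0, 0, 0, 0, -0.28, 0.78, 0, 0, 0, 0, 0, -0.28, 0.78])

```text
time: 31.42
ee_pos: [0.5782, 0.0815, 0.1588]
tcp_rot: [0.0, 0.276, 0.961, 0.0]
wrist_force: [-1.4, 0.2, -1.0]
gripper_width: 0.366
grip_force: 30.0
```

```bash
python3 -c "
from h import *
go(513.5,-243.8,160,99.6)"
```

```text
now [578.2  81.5 158.8] row [0.0009, 0.0003, -0.7261] [-117.5, -310.1, -1.5]
```

To row units: -310.1 mm / 500 = -0.6202, -117.5 mm / 500 = -0.235, -0.7261 rad / 1.5708 = -0.4622.

Call:
apply_moves(motion=[0, 0, -0.4622, -0.235, -0.6202, -0.003, 0.78, 0, 0, -0.4622, -0.235, -0.6202, -0.003, 0.78, 0, 0, -0.4622, -0.235, -0.6202, -0.003, 0.78, 0, 0, -0.4622, -0.235, -0.6202, -0.003, 0.78, 0, 0, -0.4622, -0.235, -0.6202, -0.003, 0.78, 0, 0, -0.4622, -0.235, -0.6202, -0.003, 0.78, 0, 0, -0.4622, -0.235, -0.6202, -0.003, 0.78, 0, 0, -0.4622, -0.235, -0.6202, -0.003, 0.78, 0, 0, -0.4622, -0.235, -0.6202, -0.003, 0.78, 0, 0, -0.4622, -0.235, -0.6202, -0.003, 0.78, 0, 0, -0.4622, -0.235, -0.6202, -0.003, 0.78, 0, 0, -0.4622, -0.235, -0.6202, -0.003, 0.78, 0, 0, -0.4622, -0.235, -0.6202, -0.003, 0.78, 0, 0, -0.4622, -0.235, -0.6202, -0.003, 0.78, 0, 0, -0.4622, -0.235, -0.6202, -0.003, 0.78])

```text
time: 32.67
ee_pos: [0.5134, -0.2427, 0.1591]
tcp_rot: [-0.001, -0.085, 0.996, 0.0]
wrist_force: [-0.3, 1.2, -0.4]
gripper_width: 0.366
grip_force: 30.0
```

```bash
python3 -c "
from h import *
go(513.5,-243.8,50,99.6)"
```

```text
now [ 513.4 -242.7  159.1] row [0.0007, -0.0017, 0.0019] [-0.1, -1.1, 109.1]
```

To row units: 109 mm / 500 = 0.218, -1.1 mm / 500 = -0.0022, 0.0019 rad / 1.5708 = 0.0012.

Call:
apply_moves(motion=[0, -0.0011, 0.0012, 0, -0.0022, 0.04, 0.78, 0, -0.0011, 0.0012, 0, -0.0022, 0.084, 0.78, 0, -0.0011, 0.0012, 0, -0.0022, 0.13, 0.78, 0, -0.0011, 0.0012, 0, -0.0022, 0.176, 0.78, 0, -0.0011, 0.0012, 0, -0.0022, 0.208, 0.78, 0, -0.0011, 0.0012, 0, -0.0022, 0.218, 0.78, 0, -0.0011, 0.0012, 0, -0.0022, 0.218, 0.78, 0, -0.0011, 0.0012, 0, -0.0022, 0.218, 0.78, 0, -0.0011, 0.0012, 0, -0.0022, 0.218, 0.78])

```text
time: 33.42
ee_pos: [0.5139, -0.2452, 0.0514]
tcp_rot: [0.001, -0.083, 0.997, -0.0]
wrist_force: [0.1, 0.2, 0.1]
gripper_width: 0.368
grip_force: 30.0
```

```bash
python3 -c "
from h import *
go(513.5,-243.8,23.5,99.6)"
```

```text
now [ 513.9 -245.2   51.4] row [-0.0006, 0.0017, -0.0017] [0.2, 1.5, 27.9]
```

To row units: 27.6 mm / 500 = 0.0552, 1.5 mm / 500 = 0.003, 0.0017 rad / 1.5708 = 0.0011.

Call:
apply_moves(motion=[0, 0.0011, 0, 0.0004, 0.003, 0.01, 0.78, 0, 0.0011, 0, 0.0004, 0.003, 0.024, 0.78, 0, 0.0011, 0, 0.0004, 0.003, 0.036, 0.78, 0, 0.0011, 0, 0.0004, 0.003, 0.046, 0.78, 0, 0.0011, 0, 0.0004, 0.003, 0.051, 0.78, 0, 0.0011, 0, 0.0004, 0.003, 0.0536, 0.78, 0, 0.0011, 0, 0.0004, 0.003, 0.0546, 0.78, 0, 0.0011, 0, 0.0004, 0.003, 0.0552, 0.78, 0, 0.0011, 0, 0.0004, 0.003, 0.0552, 0.78, 0, 0.0011, 0, 0.0004, 0.003, 0.0552, 0.78])

```text
time: 34.25
ee_pos: [0.5127, -0.2436, 0.0227]
tcp_rot: [-0.001, -0.083, 0.997, 0.0]
wrist_force: [-0.3, -0.3, 0.4]
gripper_width: 0.368
grip_force: 30.0
```

To row units: 0.5 mm / 500 = 0.001, 0.3 mm / 500 = 0.0006.

Call:
apply_moves(motion=[0, 0, 0, 0, 0, 0.0006, 0.78, 0, 0, 0, 0, 0, 0.001, 0.78, 0, 0, 0, 0, 0, 0.001, 0.78, 0, 0, 0, 0, 0, 0.001, 0.78])

```text
time: 34.58
ee_pos: [0.5127, -0.2436, 0.0227]
tcp_rot: [-0.001, -0.083, 0.997, 0.0]
wrist_force: [-2.0, 1.4, 7.8]
gripper_width: 0.366
grip_force: 30.0
```

To row units: -170 mm / 500 = -0.34, -140 mm / 500 = -0.28.

Call:
apply_moves(motion=[0, 0, 0, 0, 0, 0, 0.64, 0, 0, 0, 0, 0, 0, 0.61, 0, 0, 0, 0, 0, 0, 0.58, 0, 0, 0, 0, 0, 0, 0.55, 0, 0, 0, 0, 0, 0, 0.52, 0, 0, 0, 0, 0, 0, 0.5, 0, 0, 0, 0, 0, 0, 0.5, 0, 0, 0, 0, 0, -0.02, 0.5, 0, 0, 0, 0, 0, -0.06, 0.5, 0, 0, 0, 0, 0, -0.12, 0.5, 0, 0, 0, 0, 0, -0.2, 0.5, 0, 0, 0, 0, 0, -0.28, 0.5, 0, 0, 0, 0, 0, -0.34, 0.5, 0, 0, 0, 0, 0, -0.34, 0.5, 0, 0, 0, 0, 0, -0.34, 0.5])

```text
time: 35.83
ee_pos: [0.514, -0.244, 0.1949]
tcp_rot: [0.001, -0.083, 0.997, -0.001]
wrist_force: [0.4, 0.6, -0.7]
gripper_width: 0.5
grip_force: 0.0
```

```bash
python3 - <<'E'
from h import *
c=camera('wrist');P=cloud(c);x,y,z=np.moveaxis(P,-1,0)
k=(np.hypot(x-.5135,y+.2438)<.03)&(z>.02)&(z<.03);print(k.sum(),np.percentile(z[k],[5,50,95]),cv2.minAreaRect(np.c_[x[k],y[k]].astype(np.float32)*1000))
s=camera('side')
cv2.imwrite("pics/end.png",np.vstack([c["frame"][60:240],s["frame"][90:320]])[...,::-1])
E
```

```text
434 [0.02299457 0.02429089 0.02543058] ((517.194091796875, -242.58602905273438), (44.8168830871582, 33.09781265258789), 10.130481719970703)
```

View pics/end.png

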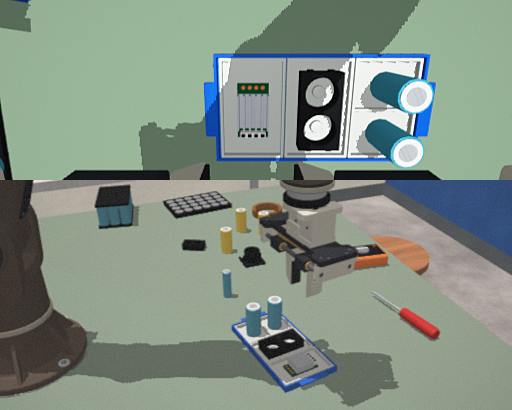

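The board lies flat at (252,110) in the plain box, the bracket is over its pegs at (320,110), and the cells stand in their pockets at (400,92) and (393,140). The stand (252,257), thin cell (227,284) and small bracket (194,245) are where they were, so I hand in.

```bash
python3 -c "
from h import *
print(order.job_done())"
```

```text
the job is handed in; nothing more can be done
None
```

The kit is complete and handed in at about 36 s: both thick cells stand in the divided box, the large bracket is flat over its pegs, the board is flat in the plain box, and the stand, thin cell and small bracket are where they were.

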